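# Fit the gearwheel into the open gear case

### The job

The gear case on the plywood board has its cover off and its large gearwheel is missing. Take the large gearwheel with the hub from the slotted wooden rack and fit it in the case, hub up: put it on the free stub shaft beside the pinion, turn it until its teeth mesh with the pinion's, and push it fully home so that it sits flat on the shaft's shoulder, then let go. On the way, lay the wheel down flat on the board, hub up, and let go of it, so that you can take it again by the hub from above: the case walls are too high to reach in otherwise. Leave the small spare gear in the rack and do not disturb the roll of tape and the jar of screws.

Things in the scene. Friction and masses are not known exactly. Their poses are not given: they have to be found in the camera images.
- wheel_mid (a point): Loose steel gearwheel, about 0.6 kg: toothed disc 88 mm across, 18 mm thick, 20 teeth, with a plain round hub 34 mm across standing 40 mm out of one face; 58 mm tall in all. The point is on its axis, 29 mm from the flat underside, 11 mm beyond the disc's hub-side face. z runs along the axis towards the hub end; x points midway between two teeth, so gaps lie at x and every 18 degrees.
- gearwheel: The same gearwheel, with its origin at the centre of its flat underside, where the bore opens: 20.4 mm in diameter, 33 mm deep (blind), mouth chamfered 2 mm. Axes as wheel_mid.
- rack: Fixed wooden rack, 112 x 70 mm, two slots along its y. Origin on the board under the middle of the front slot (20 mm wide), where the gearwheel starts on edge, axis 78 mm above the board, hub along the rack's -x, towards the robot, drooping up to 5 degrees. Slot floor 34 mm, front wall 48, other walls 60 mm above the board: lift straight up 30 mm to clear. Ends 20 mm before and 50 mm behind the origin.
- seat (a point): Where the wheel goes: centre of the top of the round shoulder (30 mm across) at the foot of the case's upright stub shaft, 14 mm above the board. The shaft is 18.6 mm thick up to 26 mm above the point, then tapers to 9 mm at its tip, 32 mm above it. x points to the pinion's axis, z up. Wheel fully home: underside on the shoulder, wheel_mid 29 mm above this point.
- gear_case: Fixed grey open gear case, pear-shaped from above, about 190 x 150 mm, with four feet, 9 mm high, that stand out up to 92 mm from the stub shaft's and 68 mm from the pinion's axis. Origin on the board under the stub shaft, axes as seat. Inner wall 60 mm from the stub shaft's axis, 36 mm from the pinion's, straight sides between; rim 78 mm above the board (6 mm above the hub of a wheel fully home), flange 14 mm wide. Only a tool pointing down reaches in.
- pinion_top (a point): Centre of the pinion's upper toothed face, 34 mm above the board (20 mm above seat), 64 mm from the stub shaft along the x of seat. Pinion: 12 teeth, 56 mm across, toothed to below the shoulder's level, so the wheel's teeth land on it 20 mm short of home unless they mesh. Its shaft end, 17 mm thick, stands 12 mm above this point.
- pinion (a joint): Turn of the pinion, rad, anticlockwise from above. It stays where left and turns with a meshed wheel (friction 0.12 N m). At 0 one of its 12 teeth points at the stub shaft. Teeth meet gaps when the wheel's x, seen from above, is turned from the x of seat by -0.6 times this value, plus any multiple of 18 degrees; play about 1.2 degrees either way, tooth ends bevelled.
- spare_gear: Small spare gear without hub, 64 mm across, 14 mm thick, 14 teeth, on edge in the rear slot of the rack; not to be used. Origin in the middle of one face.
- tape_roll: Black roll of tape, 59 mm across, 19 mm high, lying flat on the board; bystander. Origin at the middle of its underside.
- screw_jar: Clear round jar of screws with a red lid, 66 mm across, 84 mm high, upright on the board; bystander. Origin at the middle of its underside.
- board: Fixed plywood board on battens, 380 mm (its x) by 420 mm (its y), top 46 mm above the bench (z = 0.046); case, rack, tape and jar stand on it; its left part between rack and robot is free to lay the wheel on. Origin on the bench under its middle. Left of the board a vise fills all beyond y = -0.14, up to 0.32 m high; shelves 0.33 m and 0.48 m up overhang its far edge.

How it is judged:
By the outcome, as a careful person would: the job done as asked, in the order asked, and still so for the second after the job is handed in, with the robot touching nothing.
It also fails if it takes over 58 s, if anything falls off the work surface, if the arm or the gripper's body presses on something with over 40 N, if the wrist force passes 120 N, or if a joint passes its speed limit or range.

### The arm

A 6-joint arm with a two-finger parallel gripper is mounted at the origin on a cart in front of the work surface, level with it; the furniture and walls round the work are solid. World frame = base frame: x ahead of the robot, y to its left, z up, the work surface at z = 0. Lengths are in m, angles in rad, forces in N, time in s.
With the tool pointing down it reaches from about 0.375 to 0.9 m from the base axis. Payload 3.1 kg.
Tool frame: the origin (TCP) lies midway between the tips of the shut fingers; the grasp point (between the pads) lies 19 mm behind it; z points along the fingers, y is the line along which they close (so a half turn about z gives the same grasp; the last joint's range is limited). The gripper opens to 85 mm and grips with 20 to 120 N. Pads are 22 mm wide; open, the fingers measure 114 mm over their backs; the gripper's body (76 mm by 85 mm) begins 54 mm behind the grasp point. The pads swing forward as they close: fully open they stand 13 mm farther back than shut.
Start: joints at [1, 0.527, 1.433, -0, 1.181, -0.178], TCP at [0.239, 0.577, 0.231] pointing down, gripper open.
Joint ranges: [-3.08, 3.08], [-0.75, 2.2], [0.22, 2.44], [-1.43, 4.57], [0, 2.65], [-2.85, 2.85]. Speed limits (rad/s): [2.79, 2.79, 3.14, 3.14, 3.14, 3.14].

### API

Orientations are given as a unit quaternion [x, y, z, w].
In Python, from station import sense, vision, order gives the robot as it stands.
- The arm moves only by the shell command python3 -m crank 'ROWS' [OPENING] [FORCE]. ROWS is JSON, a list of rows, each an object with "dp": the shift along the world's x, y, z in units of 30 mm (1.0 is 30 mm), a list of three; "angular": the turn, a rotation vector about the world's x, y, z in degrees, a list of three. In form: [{"dp": [dx, dy, dz], "angular": [ax, ay, az]}, ...]. A call has 1 to 20 rows; each row shifts and turns the commanded pose from where the row before left it; what a row does not reach is not made up. A row lasts 1/10 s, in which the tool goes at most 50 mm and 8.59 degrees, less where a joint would pass 70% of its speed; a pose out of reach is approached as far as the arm can. A call is refused whole if a number of a shift passes 1 or a number of a turn 8.59, either way. A call with a gripper value outside its range is refused whole. OPENING is the closure, from 0 (fully open) to 1 (shut), set as the call begins (- or left out, the last holds). The fingers move at their own pace and stop on an object; FORCE is the grip in N (left out, the last holds). Time passes only in rows, so rows that do not move let the fingers close. It gives the time, the measured TCP pose, the force, the opening and the grip force at its end, in the units of the state.
- sense(): the state, without advancing time (a new reading comes with each control period).
- vision.snapshot(name): name is "scene" or "top"; returns a dict with "image" (420x560x3 uint8, blue, green, red), "range_z" (420x560 float32, m along the optical axis (not along the pixel's ray), 0 where there is no reading), "mtx" (3x3 intrinsics, pixels), "dist" ([k1, k2, p1, p2, k3] as OpenCV has them; the pictures are not rectified), "pose" (4x4, takes a point from camera to world coordinates). Camera axes: x right, y down, z forward; pixel columns grow to the right and rows downward; lengths in m; the calibration is good to about 2 mm. A picture is of the moment at which its call begins.
- order.sign_off(): hands the job in; it is judged then, once.
The state is a dict: "t": time; "q": joint angles; "qd": joint speeds; "tau": joint torques, N m; "tcp_pos": TCP position; "tool_rot": TCP orientation; "force": force on the tool from outside, world axes, zero at the start; "ft_torque": the same for the moment, N m; "finger_gap": opening from 0.0 (shut) to 1.0 (fully open); "gripper_force": force on a finger pad.
Only numpy, scipy, OpenCV 4.12 (cv2) and the standard library are available. Lean on these libraries where they do the work, as an engineer would, in place of code of your own. Each camera call takes 0.05 s, during which the arm holds its last target. There are 200 camera calls.

## Working session

There is one attempt and no reset: what is moved stays moved. The work goes in short steps, Python scripts to look and compute and a shell command to move; the robot and the scene stay as the last step left them, time stands still between calls to the robot, and variables do not carry over. Pictures are saved under pics/ and viewed, at most 10 in all, crops included, and the job is handed in when it is done.

```bash
ls; mkdir -p pics; cat > h.py <<'E'
import numpy as np, cv2
from station import sense, vision, order
def snap(n):
    s=vision.snapshot(n); return s
def cloud(s):
    # world xyz per pixel from range_z
    h,w=s["range_z"].shape
    u,v=np.meshgrid(np.arange(w),np.arange(h))
    p=cv2.undistortPoints(np.stack([u,v],-1).reshape(-1,1,2).astype(np.float64),np.array(s["mtx"]),np.array(s["dist"])).reshape(h,w,2)
    z=s["range_z"][...,None]
    c=np.concatenate([p*z,z],-1); T=np.array(s["pose"])
    W=c@T[:3,:3].T+T[:3,3]; W[s["range_z"]==0]=np.nan
    return W
def ray(s,uv,zp):
    p=cv2.undistortPoints(np.array(uv,float).reshape(-1,1,2),np.array(s["mtx"]),np.array(s["dist"])).reshape(-1,2)
    T=np.array(s["pose"]); d=np.c_[p,np.ones(len(p))]@T[:3,:3].T; o=T[:3,3]
    return o+d*((zp-o[2])/d[:,2])[:,None]
E
python3 - <<'E'
from h import *
for n in("scene","top"):
    s=snap(n); cv2.imwrite(f"pics/{n}0.png",s["image"]); np.savez(f"{n}0.npz",**s)
    print(n,np.round(s["pose"],3).tolist(),np.round(s["mtx"],1).tolist())
print(sense())
E
```

```text
pics
scene [[0.543, -0.534, 0.648, -0.033], [-0.84, -0.339, 0.425, -0.798], [-0.007, -0.775, -0.632, 0.634], [0.0, 0.0, 0.0, 1.0]] [[431.0, 0.0, 281.2], [0.0, 431.0, 209.8], [0.0, 0.0, 1.0]]
top [[-0.028, -0.992, 0.126, 0.442], [-0.999, 0.024, -0.034, -0.407], [0.031, -0.127, -0.991, 0.935], [0.0, 0.0, 0.0, 1.0]] [[434.1, 0.0, 280.6], [0.0, 434.1, 204.6], [0.0, 0.0, 1.0]]
{'t': 0.1, 'q': array([ 9.99484289e-01,  5.28393562e-01,  1.43381644e+00, -4.18164751e-05,
        1.18140397e+00, -1.78517391e-01]), 'qd': array([-0.00106532, -0.00267921, -0.00361088, -0.00092131,  0.00093489,
        0.00052174]), 'tau': array([-4.67646132e-04, -4.43307602e+01, -1.78585428e+01, -2.75131115e-04,
        3.91995942e-03, -7.75072124e-06]), 'tcp_pos': array([0.23885798, 0.57683212, 0.23040553]), 'tool_rot': array([ 1.95129283e-01,  9.80777009e-01, -9.47535372e-04, -3.52103478e-04]), 'force': array([-0.32211573,  0.37613258, -0.24125745]), 'ft_torque': array([ 0.00999245, -0.01260609, -0.05611703]), 'gripper_force': 0.0, 'finger_gap': 0.9974806907936877}
```

View pics/scene0.png

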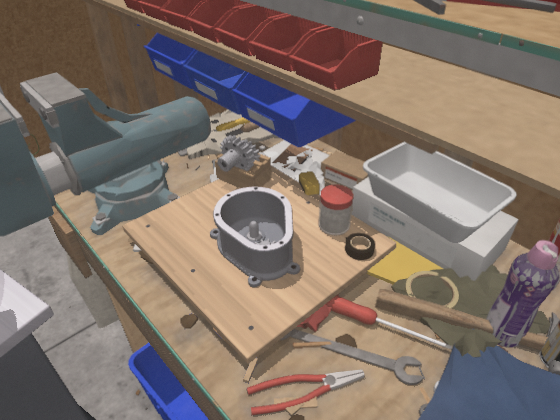

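View pics/top0.png

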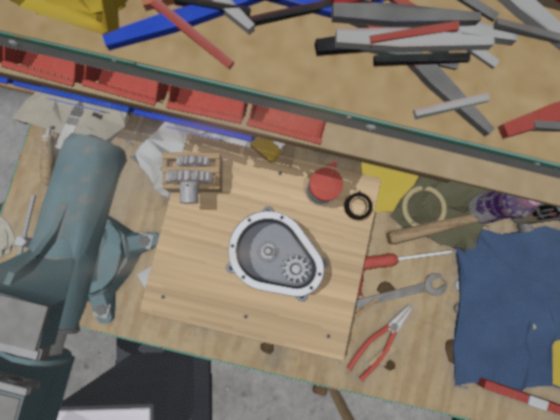

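The scene view shows the open case (255,230), rack with wheel (238,153), jar (336,210) and tape (360,245). In the top view, the wheel hub is at (189,192), the rack at (192,172), the stub shaft at (268,251) and the pinion at (295,268). The vise lies to the left of the rack.

```bash
python3 - <<'E'
from h import *
T=dict(np.load("top0.npz")); S=dict(np.load("scene0.npz"))
im=T["image"]; 
a=cv2.resize(im[145:210,155:230],None,fx=5,fy=5,interpolation=cv2.INTER_CUBIC)
b=cv2.resize(im[230:300,230:330],None,fx=4,fy=4,interpolation=cv2.INTER_CUBIC)
c=cv2.resize(S["image"][130:195,205:285],None,fx=5,fy=5,interpolation=cv2.INTER_CUBIC)
H=max(a.shape[0],b.shape[0]); 
cv=np.zeros((600,800,3),np.uint8); cv[:a.shape[0],:a.shape[1]]=a; cv[:b.shape[0],390:790]=b; cv[330:330+270,:400]=c[:270]
cv2.imwrite("pics/crops0.png",cv)
W=cloud(T)
bd=W[290:320,200:300].reshape(-1,3); print("board z",np.nanmedian(bd[:,2]))
# board edges/rows of rack cloud
for n,w in(("top",W),("scene",cloud(S))):
    m=(w[...,0]>.4)&(w[...,0]<.75)&(w[...,1]>-.32)&(w[...,1]<-.15)&(w[...,2]>.06)&(w[...,2]<.2)
    p=w[m]; print(n,len(p),p.min(0),p.max(0))
    m2=m&(w[...,2]>.15); p=w[m2]; print(" disc top",p.min(0),p.max(0),np.median(p,0))
    np.save(n+"_rack.npy",w[m])
def d(u,v): print((u,v),np.round(np.nanmedian(W[v-1:v+2,u-1:u+2].reshape(-1,3),0),4))
for q in[(189,190),(189,195),(189,175),(189,160),(268,251),(295,268),(268,240),(326,183),(358,206)]: d(*q)
E
```

```text
board z 0.045506493612307686
top 2600 [ 0.55241189 -0.31883619  0.06030806] [ 0.73101245 -0.1536081   0.19999773]
 disc top [ 0.59084785 -0.31809002  0.15002648] [ 0.73101245 -0.1536081   0.19999773] [ 0.60134282 -0.26222877  0.15695318]
scene 2635 [ 0.55259584 -0.31999222  0.06002688] [ 0.74973967 -0.15068666  0.19995021]
 disc top [ 0.59094616 -0.31981095  0.15001692] [ 0.74973967 -0.15068666  0.19995021] [ 0.68049834 -0.25423033  0.17367798]
(189, 190) [ 0.5747 -0.2659  0.1369]
(189, 195) [ 0.5654 -0.2657  0.137 ]
(189, 175) [ 0.5974 -0.2704  0.163 ]
(189, 160) [ 0.632  -0.265   0.1332]
(268, 251) [ 0.4593 -0.4093  0.0905]
(295, 268) [ 0.4253 -0.4605  0.0906]
(268, 240) [ 0.4823 -0.41    0.0538]
(326, 183) [ 0.5831 -0.5219  0.1291]
(358, 206) [ 0.5482 -0.5986  0.0435]
```

View pics/crops0.png

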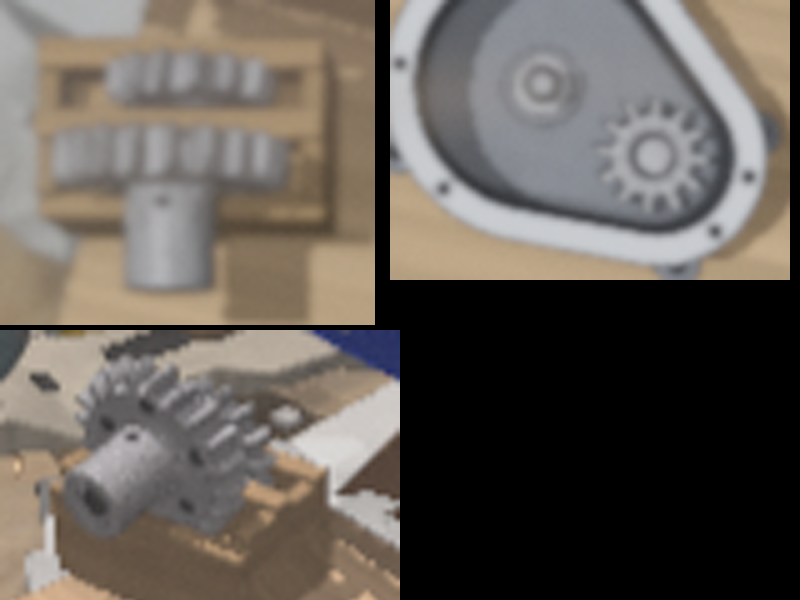

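The crops show the hub pointing to the robot (crop (170,235)), spare gear behind it, the stub shaft at crop (543,85) and the 12‑tooth pinion at crop (655,155) with its teeth visible.

```bash
python3 - <<'E'
from h import *
from scipy.optimize import least_squares
T=dict(np.load("top0.npz")); S=dict(np.load("scene0.npz"))
P=[]
for n,s in(("top",T),("scene",S)):
    w=cloud(s)
    m=(w[...,0]>.556)&(w[...,0]<.586)&(abs(w[...,1]+.266)<.022)&(w[...,2]>.108)&(w[...,2]<.145)
    P.append(w[m]); print(n,m.sum())
def res(p,q):
    # axis: point (0.57,y0,z0), dir (1,a,b)
    d=np.array([1,p[2],p[3]]); d/=np.linalg.norm(d); o=np.array([.57,p[0],p[1]])
    v=q-o; return np.linalg.norm(v-np.outer(v@d,d),axis=1)-.017
for q in P+[np.vstack(P)]:
    r=least_squares(res,[-.266,.12,0,0],args=(q,),loss='soft_l1',f_scale=.001); print("y0,z0,slopes",np.round(r.x,4),"deg",np.round(np.degrees(r.x[2:]),2),"rms",np.sqrt(np.mean(r.fun**2)))
# rack yaw: minAreaRect of rack top points 60mm above board
w=cloud(T); m=(abs(w[...,2]-.106)<.004)&(w[...,0]>.55)&(w[...,0]<.7)&(w[...,1]>-.33)&(w[...,1]<-.17)
print("rack",cv2.minAreaRect((w[m][:,:2]*1000).astype(np.float32)))
# case rim
m=(abs(w[...,2]-.124)<.005)&(w[...,0]>.33)&(w[...,0]<.58)&(w[...,1]>-.53)&(w[...,1]<-.31)
print("rim",w[m].min(0),w[m].max(0),np.median(w[m],0))
# shaft tip & pinion shaft end: bright blobs, cloud points
for n,s in(("top",T),("scene",S)):
    w=cloud(s)
    for name,c,z in(("stub",(.459,-.409),(.078,.1)),("pin",(.425,-.4605),(.083,.1))):
        m=(np.hypot(w[...,0]-c[0],w[...,1]-c[1])<.02)&(w[...,2]>z[0])&(w[...,2]<z[1])
        p=w[m]; print(n,name,m.sum(),np.round(p.mean(0),4),np.round((p.min(0)+p.max(0))/2,4),p[:,2].max(), np.argwhere(m).mean(0)[::-1])
E
```

```text
top 292
scene 229
y0,z0,slopes [-0.2616  0.1207 -0.0217  0.0676] deg [-1.24  3.88] rms 0.0011123662218840695
y0,z0,slopes [-0.2628  0.1224 -0.0132  0.0039] deg [-0.76  0.22] rms 0.004032893147034293
y0,z0,slopes [-0.2622  0.1212 -0.0113  0.0512] deg [-0.65  2.93] rms 0.002974022494429643
rack ((605.13037109375, -261.38629150390625), (112.83352661132812, 100.37739562988281), 88.70692443847656)
rim [ 0.37454868 -0.52963688  0.11907527] [ 0.57995361 -0.33483859  0.12898321] [ 0.45859599 -0.43507267  0.12324549]
top stub 70 [ 0.4606 -0.4084  0.0886] [ 0.4605 -0.4084  0.0883] 0.09343827103306857 [267.5        250.37142857]
top pin 73 [ 0.4247 -0.4615  0.09  ] [ 0.4253 -0.4611  0.089 ] 0.09476870290122774 [295.47945205 268.28767123]
scene stub 83 [ 0.4583 -0.4123  0.0867] [ 0.4601 -0.411   0.086 ] 0.09390700923897544 [253.4939759  225.81927711]
scene pin 35 [ 0.4272 -0.4615  0.0922] [ 0.427  -0.4594  0.0891] 0.09463549661034909 [265.34285714 242.68571429]
```

```bash
python3 -m crank '[{"dp":[0,0,1],"angular":[0,0,0]},{"dp":[0,0,1],"angular":[0,0,0]},{"dp":[0,0,1],"angular":[0,0,0]},{"dp":[0,0,1],"angular":[0,0,0]},{"dp":[0.5,-0.5,1],"angular":[0,0,0]},{"dp":[0.7,-1,0.7],"angular":[0,0,0]}]' 0 && python3 -m crank '[{"dp":[0.7,-1,0],"angular":[0,0,-8]},{"dp":[0.7,-1,0],"angular":[0,0,-8]},{"dp":[0.7,-1,0],"angular":[0,0,-8]},{"dp":[0.7,-1,0],"angular":[0,0,-8]},{"dp":[0.7,-1,0],"angular":[0,0,-8]},{"dp":[0.7,-1,0],"angular":[0,0,-8]},{"dp":[0.7,-1,0],"angular":[0,0,-8]},{"dp":[0.7,-1,0],"angular":[0,0,-8]},{"dp":[0.2,-1,0],"angular":[0,0,-8]},{"dp":[0.1,-1,0],"angular":[0,0,-8]},{"dp":[0.1,-1,0],"angular":[0,0,-8]},{"dp":[0.1,-1,0],"angular":[0,0,-8]},{"dp":[0.1,-1,0],"angular":[0,0,-8]},{"dp":[0,-1,0],"angular":[0,0,-8]},{"dp":[0,-1,0],"angular":[0,0,-8]},{"dp":[0,-1,0],"angular":[0,0,-8]},{"dp":[0,-1,0],"angular":[0,0,-8]},{"dp":[0,-1,0],"angular":[0,0,-8]},{"dp":[-0.1,-1,0],"angular":[0,0,-8]},{"dp":[-0.1,-1,0],"angular":[0,0,-5.5]}]'; python3 -c "
from station import sense
s=sense();print(s['q'],s['t'])"
```

```text
t: 0.7
tcp_pos: [0.2749, 0.5336, 0.4039]
tool_rot: [0.194, 0.981, 0.001, 0.0]
force: [0.8, 0.2, -0.2]
finger_gap: 0.998
gripper_force: 0.0
t: 2.7
tcp_pos: [0.4547, -0.0687, 0.4019]
tool_rot: [1.0, -0.002, -0.0, -0.0]
force: [0.5, -0.8, -0.7]
finger_gap: 1.0
gripper_force: 0.0
[-3.93758004e-01  1.20877298e-01  1.56757859e+00  6.07986277e-05
  1.45401559e+00  1.18178871e+00] 2.7
```

```bash
python3 -m crank '[{"dp":[0,-1,0],"angular":[0,0,0]},{"dp":[0,-1,0],"angular":[0,0,0]},{"dp":[0,-1,0],"angular":[0,0,0]},{"dp":[0,-1,0],"angular":[0,-8,0]},{"dp":[0,-1,0],"angular":[0,-8,0]},{"dp":[0,-1,0],"angular":[0,-8,0]},{"dp":[0.5,-0.45,-1],"angular":[0,-8,0]},{"dp":[0.5,0,-1],"angular":[0,-8,0]},{"dp":[0.5,0,-1],"angular":[0,0,0]},{"dp":[0,0,-1],"angular":[0,0,0]},{"dp":[0,0,-1],"angular":[0,0,0]},{"dp":[0,0,0],"angular":[0,0,0]}]'; python3 - <<'E'
from h import *
s=sense();print(s['q'],s['t'])
from scipy.spatial.transform import Rotation as R
print(R.from_quat(s['tool_rot']).as_matrix().round(3))
E
```

```text
t: 3.9
tcp_pos: [0.4969, -0.2578, 0.2539]
tool_rot: [0.945, 0.001, 0.328, -0.006]
force: [-0.7, 0.6, 0.1]
finger_gap: 0.999
gripper_force: 0.0
[-0.97138764  0.30920533  1.99796692  0.97241931  0.6785221  -0.13876291] 3.9
[[ 0.785  0.006  0.62 ]
 [-0.002 -1.     0.012]
 [ 0.62  -0.011 -0.785]]
```

```bash
python3 -m crank '[{"dp":[0.1,0,-0.7],"angular":[0,0,0]},{"dp":[0.1,0,-0.7],"angular":[0,0,0]},{"dp":[0,0,-0.7],"angular":[0,0,0]},{"dp":[0,0,0],"angular":[0,0,0]},{"dp":[0,0,0],"angular":[0,0,0]},{"dp":[0,0,0],"angular":[0,0,0]}]'; python3 - <<'E'
from h import *
s=sense();print(s['q'],s['t'])
from scipy.spatial.transform import Rotation as R
print(R.from_quat(s['tool_rot']).as_matrix().round(3))
a=snap("scene")["image"];b=snap("top")["image"]
c=np.hstack([cv2.resize(a[60:260,140:340],(400,400)),cv2.resize(b[120:320,100:300],(400,400))]);cv2.imwrite("pics/pre.png",c)
E
```

```text
t: 4.5
tcp_pos: [0.5053, -0.2606, 0.1967]
tool_rot: [0.943, 0.003, 0.332, -0.001]
force: [-0.5, 1.4, 1.1]
finger_gap: 1.0
gripper_force: 0.0
[-0.95858642  0.43505861  2.04606832  1.20465423  0.58401376 -0.41335882] 4.5
[[ 0.78   0.006  0.626]
 [ 0.004 -1.     0.005]
 [ 0.626 -0.001 -0.78 ]]
```

View pics/pre.png

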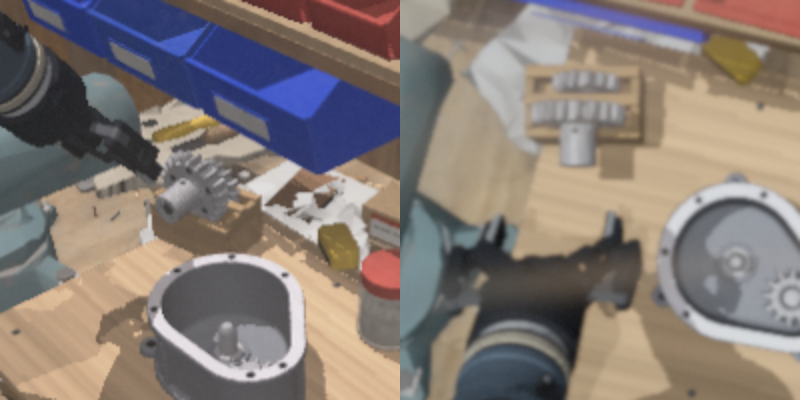

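```bash
python3 -m crank '[{"dp":[0.48,0,-0.6],"angular":[0,0,0]},{"dp":[0.48,0,-0.6],"angular":[0,0,0]},{"dp":[0.48,0,-0.6],"angular":[0,0,0]},{"dp":[0.48,0,-0.6],"angular":[0,0,0]},{"dp":[0,0,0],"angular":[0,0,0]},{"dp":[0,0,0],"angular":[0,0,0]},{"dp":[0,0,0],"angular":[0,0,0]}]'; python3 - <<'E'
from h import *
s=sense();print(s['q'],s['t'])
from scipy.spatial.transform import Rotation as R
print(R.from_quat(s['tool_rot']).as_matrix().round(3))
E
```

```text
t: 5.3
tcp_pos: [0.562, -0.2601, 0.1241]
tool_rot: [0.944, 0.002, 0.331, -0.002]
force: [1.2, 0.1, 0.0]
finger_gap: 1.002
gripper_force: 0.0
[-0.85180519  0.62497588  1.9832605   1.47407847  0.49611989 -0.6237035 ] 5.3
[[ 0.781  0.006  0.625]
 [ 0.003 -1.     0.005]
 [ 0.625 -0.002 -0.781]]
```

```bash
python3 -m crank '[{"dp":[0.5,-0.05,-0.6],"angular":[0,0,0]},{"dp":[0,0,0],"angular":[0,0,0]},{"dp":[0,0,0],"angular":[0,0,0]}]' && python3 -m crank '[{"dp":[0,0,0],"angular":[0,0,0]},{"dp":[0,0,0],"angular":[0,0,0]},{"dp":[0,0,0],"angular":[0,0,0]},{"dp":[0,0,0],"angular":[0,0,0]},{"dp":[0,0,0],"angular":[0,0,0]},{"dp":[0,0,0],"angular":[0,0,0]},{"dp":[0,0,0],"angular":[0,0,0]},{"dp":[0,0,0],"angular":[0,0,0]}]' 1 90
```

```text
t: 5.6
tcp_pos: [0.5768, -0.2614, 0.1057]
tool_rot: [0.944, 0.002, 0.331, -0.002]
force: [-0.1, 0.5, -0.1]
finger_gap: 1.0
gripper_force: 0.0
t: 6.4
tcp_pos: [0.5772, -0.2618, 0.1054]
tool_rot: [0.944, 0.002, 0.331, -0.002]
force: [-4.4, -0.5, 5.9]
finger_gap: 0.372
gripper_force: 88.7
```

```bash
python3 -m crank '[{"dp":[0,0,0.3],"angular":[0,0,0]},{"dp":[0,0,0.4],"angular":[0,0,0]},{"dp":[0,0,0.5],"angular":[0,0,0]},{"dp":[0,0,0.5],"angular":[0,0,0]},{"dp":[0,0,0.7],"angular":[0,0,0]},{"dp":[0,0,0.7],"angular":[0,0,0]},{"dp":[0,0,0],"angular":[0,0,0]},{"dp":[0,0,0],"angular":[0,0,0]}]'; python3 - <<'E'
from h import *
s=sense();print(s['q'],s['t'])
T=dict(np.load("top0.npz"));print("board near-left corner, left edge",ray(T,[(143,310),(155,240),(165,195),(228,268),(345,356)],.046).round(3).tolist())
a=snap("scene")["image"];b=snap("top")["image"]
c=np.hstack([cv2.resize(a[60:260,140:340],(400,400)),cv2.resize(b[120:320,100:300],(400,400))]);cv2.imwrite("pics/lift.png",c)
E
```

```text
t: 7.2
tcp_pos: [0.5764, -0.2604, 0.1965]
tool_rot: [0.944, 0.003, 0.33, -0.003]
force: [-0.0, 0.1, -6.3]
finger_gap: 0.369
gripper_force: 91.6
[-0.82833327  0.48816423  1.90574494  1.11409111  0.54300229 -0.19134889] 7.2
board near-left corner, left edge [[0.35, -0.158, 0.046], [0.489, -0.181, 0.046], [0.581, -0.2, 0.046], [0.428, -0.328, 0.046], [0.248, -0.558, 0.046]]
```

View pics/lift.png

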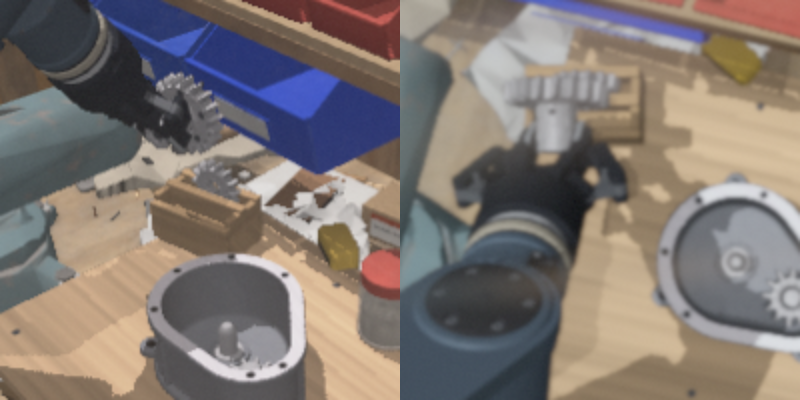

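The wheel is clear of the rack, hub in the fingers (crop left (185,115), right (555,125)), and the spare gear is undisturbed. Next I check the shelf edge before turning.

```bash
python3 - <<'E'
from h import *
for n in("top0.npz","scene0.npz"):
    W=cloud(dict(np.load(n)))
    for z0,z1 in((.2,.27),(.27,.36),(.36,.45),(.45,.55)):
        for y0,y1 in((-.22,-.15),(-.35,-.22),(-.5,-.35)):
            m=(W[...,2]>z0)&(W[...,2]<z1)&(W[...,1]>y0)&(W[...,1]<y1)&(W[...,0]>.45)
            if m.sum(): print(n,z0,y0,m.sum(),np.percentile(W[m][:,0],[0,2,10]).round(3))
E
```

```text
top0.npz 0.2 -0.22 221 [0.686 0.687 0.69 ]
top0.npz 0.2 -0.35 492 [0.65  0.653 0.657]
top0.npz 0.2 -0.5 120 [0.642 0.642 0.644]
top0.npz 0.27 -0.22 1573 [0.668 0.674 0.679]
top0.npz 0.27 -0.35 2750 [0.636 0.641 0.647]
top0.npz 0.27 -0.5 3192 [0.598 0.603 0.609]
top0.npz 0.36 -0.22 435 [0.674 0.677 0.678]
top0.npz 0.36 -0.35 787 [0.64  0.643 0.646]
top0.npz 0.36 -0.5 914 [0.601 0.603 0.606]
top0.npz 0.45 -0.22 1921 [0.673 0.676 0.68 ]
top0.npz 0.45 -0.35 7711 [0.637 0.643 0.655]
top0.npz 0.45 -0.5 14454 [0.596 0.607 0.623]
scene0.npz 0.2 -0.22 687 [0.685 0.692 0.699]
scene0.npz 0.2 -0.35 438 [0.651 0.653 0.659]
scene0.npz 0.2 -0.5 653 [0.643 0.647 0.652]
scene0.npz 0.27 -0.22 1079 [0.67  0.676 0.681]
scene0.npz 0.27 -0.35 2159 [0.636 0.643 0.649]
scene0.npz 0.27 -0.5 3745 [0.597 0.604 0.611]
scene0.npz 0.36 -0.22 663 [0.703 0.712 0.724]
scene0.npz 0.36 -0.35 1138 [0.642 0.644 0.651]
scene0.npz 0.36 -0.5 2125 [0.601 0.604 0.611]
scene0.npz 0.45 -0.5 505 [0.597 0.6   0.603]
```

```bash
cat > kin.py <<'E'
import numpy as np
from scipy.optimize import least_squares
from scipy.spatial.transform import Rotation as R
Q=np.array([[.99948,.52839,1.43382,0,1.1814,-.17852],[-.393758,.120877,1.567579,0,1.454016,1.181789],[-.971388,.309205,1.997967,.972419,.678522,-.138763],[-.958586,.435059,2.046068,1.204654,.584014,-.413359],[-.851805,.624976,1.98326,1.474078,.49612,-.623704],[-.828333,.488164,1.905745,1.114091,.543002,-.191349]])
X=np.array([[.23886,.57683,.23041],[.4547,-.0687,.4019],[.4969,-.2578,.2539],[.5053,-.2606,.1967],[.562,-.2601,.1241],[.5764,-.2604,.1965]])
TR=np.array([[.1951,.9808,-.0009,-.0004],[1,-.002,0,0],[.945,.001,.328,-.006],[.943,.003,.332,-.001],[.944,.002,.331,-.002],[.944,.003,.33,-.003]])
def fk(q,p):
    a,h,L1,e,L2,b,L6=p
    R1=R.from_euler('z',q[0]); R2=R1*R.from_euler('y',q[1]); R3=R2*R.from_euler('y',q[2])
    R4=R3*R.from_euler('z',q[3]); R5=R4*R.from_euler('y',q[4]); R6=R5*R.from_euler('z',q[5])
    sh=R1.apply([a,b,h]); el=sh+R2.apply([0,0,L1]); wr=el+R3.apply([e,0,L2]); t=wr+R6.apply([0,0,L6])
    return sh,el,wr,t,R6
r=least_squares(lambda p:(np.array([fk(q,p)[3] for q in Q])-X).ravel(),[0,.3,.4,0,.4,.11,.25])
P=r.x
OFF=(fk(Q[0],P)[4].inv()*R.from_quat(TR[0]))
def ik(x,rot,q0,lo=[-3.08,-.75,.22,-1.43,0,-2.85],hi=[3.08,2.2,2.44,4.57,2.65,2.85]):
    def f(q):
        s=fk(q,P); return np.r_[(s[3]-x)*5,(s[4]*OFF*rot.inv()).as_rotvec()]
    o=least_squares(f,np.clip(q0,np.array(lo)+.01,np.array(hi)-.01),bounds=(lo,hi)); return o.x,o.cost
if __name__=="__main__":
    print("p",P.round(4),"res",np.abs(r.fun).max()); print("off",OFF.as_matrix().round(2).tolist())
    for q,t in zip(Q,TR): print(np.degrees((fk(q,P)[4]*OFF*R.from_quat(t).inv()).magnitude()).round(2))
    # candidate lay-down poses: tool leaning `lean` from vertical, body towards azimuth phi
    from itertools import product
    for phi in(-15,-40,-90,-120,-150,180,150):
        best=None
        lean=np.radians(55); f=np.radians(phi)
        z=-np.array([np.sin(lean)*np.cos(f),np.sin(lean)*np.sin(f),np.cos(lean)])
        y=np.array([-np.sin(f),np.cos(f),0])
        for sg in(1,-1):
            M=np.c_[np.cross(sg*y,z),sg*y,z]; G=np.array([.405,-.24,.046+.042]); x=G+.019*z
            for q0 in([-.8,.5,1.9,1.1,.5,0],[-.5,.3,1.8,0,1.5,0],[-.7,.5,1.5,-1.2,1.5,-1],[-.7,.5,1.5,3.1,1.5,1],[-1.2,.3,1.8,1.5,1.8,0],[-.3,.3,1.8,1.5,1.8,2]):
                q,c=ik(x,R.from_matrix(M),np.array(q0))
                if c<1e-5:
                    s=fk(q,P); print(phi,sg,q.round(2),"elbow",s[1].round(2),"wrist",s[2].round(3))
E
python3 kin.py
```

```text
p [0.     0.2742 0.588  0.1141 0.3917 0.111  0.2967] res 4.548395997105992e-05
off [[0.0, -1.0, -0.0], [1.0, 0.0, 0.0], [-0.0, -0.0, 1.0]]
0.0
0.06
0.02
0.06
0.07
0.05
-15 1 [-0.61  0.97  1.38 -0.28  1.71 -1.82] elbow [ 0.46 -0.19  0.6 ] wrist [ 0.625 -0.299  0.247]
-15 1 [-0.61  0.97  1.38 -0.28  1.71 -1.82] elbow [ 0.46 -0.19  0.6 ] wrist [ 0.625 -0.299  0.247]
-15 1 [-0.61  0.97  1.38 -0.28  1.71 -1.82] elbow [ 0.46 -0.19  0.6 ] wrist [ 0.625 -0.299  0.247]
-15 1 [-0.61  0.97  1.38 -0.28  1.71 -1.82] elbow [ 0.46 -0.19  0.6 ] wrist [ 0.625 -0.299  0.247]
-15 1 [-0.61  0.97  1.38 -0.28  1.71 -1.82] elbow [ 0.46 -0.19  0.6 ] wrist [ 0.625 -0.299  0.247]
-15 -1 [-0.61  0.97  1.38 -0.28  1.71  1.33] elbow [ 0.46 -0.19  0.6 ] wrist [ 0.625 -0.299  0.247]
-15 -1 [-0.61  0.97  1.38 -0.28  1.71  1.33] elbow [ 0.46 -0.19  0.6 ] wrist [ 0.625 -0.299  0.247]
-15 -1 [-0.61  0.97  1.38 -0.28  1.71  1.33] elbow [ 0.46 -0.19  0.6 ] wrist [ 0.625 -0.299  0.247]
-15 -1 [-0.61  0.97  1.38 -0.28  1.71  1.33] elbow [ 0.46 -0.19  0.6 ] wrist [ 0.625 -0.299  0.247]
-15 -1 [-0.61  0.97  1.38 -0.28  1.71
[... 4753 characters left out ...]
47]
180 1 [-1.31  1.    2.42  1.99  1.05 -1.88] elbow [ 0.23 -0.45  0.59] wrist [ 0.178 -0.24   0.247]
180 1 [-1.31  1.    2.42  1.99  1.05 -1.88] elbow [ 0.23 -0.45  0.59] wrist [ 0.178 -0.24   0.247]
180 1 [-1.31  1.    2.42  1.99  1.05 -1.88] elbow [ 0.23 -0.45  0.59] wrist [ 0.178 -0.24   0.247]
180 -1 [-1.31  1.    2.42  1.99  1.05  1.26] elbow [ 0.23 -0.45  0.59] wrist [ 0.178 -0.24   0.247]
180 -1 [-1.31  1.    2.42  1.99  1.05  1.26] elbow [ 0.23 -0.45  0.59] wrist [ 0.178 -0.24   0.247]
180 -1 [-1.31  1.    2.42  1.99  1.05  1.26] elbow [ 0.23 -0.45  0.59] wrist [ 0.178 -0.24   0.247]
180 -1 [-1.31  1.    2.42  1.99  1.05  1.26] elbow [ 0.23 -0.45  0.59] wrist [ 0.178 -0.24   0.247]
```

```bash
cat > plan.py <<'E'
from kin import *
import sys
R0=R.from_quat(TR[-1]); 
for phi in(-115,-100):
  Rt=R.from_euler('z',phi,degrees=True)*R.from_euler('y',94,degrees=True)
  print(phi,"rotvec deg",np.degrees(Rt.as_rotvec()).round(2),np.degrees(Rt.magnitude()).round(1))
  q=Q[-1]; x0=np.array([.43,-.255,.27]); n=18
  for k in range(n+1):
    rot=R.from_rotvec(Rt.as_rotvec()*k/n)*R0
    qn,c=ik(x0,rot,q)
    if k%2==0: print(k,qn.round(2),"c%.0e"%c,"dq",(qn-q).round(2) if k else "","tz",rot.as_matrix()[:,2].round(2),"wr",fk(qn,P)[2].round(2),"hub",(R.from_rotvec(Rt.as_rotvec()*k/n).apply([-.998,0,-.068])).round(2))
    q=qn
E
python3 plan.py
```

```text
-115 rotvec deg [ 90.83  57.86 -84.7 ] 137.0
0 [-1.13  0.21  2.09  0.95  0.77 -0.25] c1e-22 dq  tz [ 0.62  0.01 -0.78] wr [ 0.25 -0.26  0.5 ] hub [-1.    0.   -0.07]
2 [-1.08  0.22  2.01  0.74  0.83  0.22] c8e-24 dq [ 0.02  0.01 -0.04 -0.1   0.04  0.22] tz [ 0.54  0.06 -0.84] wr [ 0.27 -0.27  0.52] hub [-0.98  0.16  0.06]
4 [-1.05  0.24  1.92  0.6   0.94  0.6 ] c1e-26 dq [ 0.01  0.01 -0.04 -0.06  0.06  0.18] tz [ 0.45  0.13 -0.88] wr [ 0.3  -0.29  0.53] hub [-0.93  0.3   0.21]
6 [-1.04  0.28  1.84  0.52  1.07  0.91] c2e-29 dq [ 0.    0.02 -0.04 -0.03  0.07  0.15] tz [ 0.38  0.22 -0.9 ] wr [ 0.32 -0.32  0.54] hub [-0.84  0.39  0.37]
8 [-1.04  0.33  1.77  0.49  1.2   1.17] c5e-31 dq [-0.    0.03 -0.03 -0.01  0.07  0.13] tz [ 0.32  0.32 -0.89] wr [ 0.33 -0.35  0.53] hub [-0.72  0.44  0.53]
10 [-1.05  0.38  1.71  0.49  1.33  1.4 ] c1e-30 dq [-0.01  0.03 -0.03  0.    0.06  0.11] tz [ 0.29  0.42 -0.86] wr [ 0.34 -0.38  0.53] hub [-0.58  0.44  0.68]
12 [-1.07  0.44  1.67  0.51  1.44  1.62] c1e-31 dq [-0.01  0.03 -0.02  0.01  0.05  0.1 ] tz [ 0.27  0.52 -0.81] wr [ 0.35 -0.41  0.51] hub [-0.
[... 1373 characters left out ...]
 tz [ 0.18  0.42 -0.89] wr [ 0.38 -0.38  0.53] hub [-0.6   0.38  0.7 ]
12 [-1.01  0.46  1.59  0.41  1.52  1.57] c6e-18 dq [-0.01  0.03 -0.03  0.01  0.06  0.1 ] tz [ 0.13  0.53 -0.84] wr [ 0.39 -0.41  0.52] hub [-0.45  0.34  0.83]
14 [-1.03  0.53  1.54  0.44  1.64  1.76] c2e-17 dq [-0.01  0.03 -0.02  0.02  0.06  0.09] tz [ 0.11  0.64 -0.76] wr [ 0.4  -0.44  0.5 ] hub [-0.29  0.26  0.92]
16 [-1.06  0.58  1.51  0.49  1.74  1.94] c2e-31 dq [-0.01  0.03 -0.01  0.03  0.05  0.09] tz [ 0.12  0.73 -0.67] wr [ 0.39 -0.47  0.47] hub [-0.14  0.14  0.98]
18 [-1.09  0.64  1.51  0.55  1.81  2.13] c2e-29 dq [-0.02  0.03 -0.    0.03  0.03  0.09] tz [ 0.15  0.81 -0.57] wr [ 0.39 -0.5   0.44] hub [-0. -0.  1.]
```

```bash
python3 -m crank '[{"dp":[-0.9,0,0.6],"angular":[0,0,0]},{"dp":[-1,0,0.6],"angular":[0,0,0]},{"dp":[-1,0,0.6],"angular":[0,0,0]},{"dp":[-1,0,0.5],"angular":[0,0,0]},{"dp":[-0.9,0,0.1],"angular":[0,0,0]},{"dp":[0,0,0],"angular":[0,0,0]}]' && python3 -m crank '[{"dp":[0,0,0],"angular":[4.54,2.89,-4.24]},{"dp":[0,0,0],"angular":[4.54,2.89,-4.24]},{"dp":[0,0,0],"angular":[4.54,2.89,-4.24]},{"dp":[0,0,0],"angular":[4.54,2.89,-4.24]},{"dp":[0,0,0],"angular":[4.54,2.89,-4.24]},{"dp":[0,0,0],"angular":[4.54,2.89,-4.24]},{"dp":[0,0,0],"angular":[4.54,2.89,-4.24]},{"dp":[0,0,0],"angular":[4.54,2.89,-4.24]},{"dp":[0,0,0],"angular":[4.54,2.89,-4.24]},{"dp":[0,0,0],"angular":[4.54,2.89,-4.24]},{"dp":[0,0,0],"angular":[4.54,2.89,-4.24]},{"dp":[0,0,0],"angular":[4.54,2.89,-4.24]},{"dp":[0,0,0],"angular":[4.54,2.89,-4.24]},{"dp":[0,0,0],"angular":[4.54,2.89,-4.24]},{"dp":[0,0,0],"angular":[4.54,2.89,-4.24]},{"dp":[0,0,0],"angular":[4.54,2.89,-4.24]},{"dp":[0,0,0],"angular":[4.54,2.89,-4.24]},{"dp":[0,0,0],"angular":[4.54,2.89,-4.24]},{"dp":[0,0,0],"angular":[4.54,2.89,-4.24]},{"dp":[0,0,0],"angular":[4.54,2.89,-4.24]}]' && python3 -m crank '[{"dp":[0,0,0],"angular":[0,0,0]},{"dp":[0,0,0],"angular":[0,0,0]},{"dp":[0,0,0],"angular":[0,0,0]}]'; python3 - <<'E'
from kin import *
from h import *
s=sense();print(s['q'],s['t'])
M=R.from_quat(s['tool_rot']);print(M.as_matrix().round(3))
D=M*R.from_quat(TR[-1]).inv(); print("hub pred",D.apply([-.9977,.02,-.066]).round(3))
for n in("scene","top"):
    a=snap(n); np.savez(n+"1.npz",**a)
a=dict(np.load("scene1.npz"))["image"];b=dict(np.load("top1.npz"))["image"]
cv2.imwrite("pics/flat.png",np.hstack([cv2.resize(a[60:260,100:300],(400,400)),cv2.resize(b[140:340,120:320],(400,400))]))
E
```

```text
t: 7.9
tcp_pos: [0.4306, -0.2606, 0.2689]
tool_rot: [0.944, 0.001, 0.33, -0.003]
force: [-1.2, 0.2, -6.6]
finger_gap: 0.374
gripper_force: 92.1
t: 9.9
tcp_pos: [0.4342, -0.2623, 0.2682]
tool_rot: [-0.473, 0.748, 0.247, 0.393]
force: [-0.1, 0.0, -5.8]
finger_gap: 0.372
gripper_force: 91.8
t: 10.2
tcp_pos: [0.4337, -0.2615, 0.2697]
tool_rot: [-0.476, 0.747, 0.246, 0.393]
force: [0.4, 0.1, -5.9]
finger_gap: 0.373
gripper_force: 91.8
[-1.16315263  0.58690395  1.62150664  0.67026058  1.66589213  2.21484606] 10.2
[[-0.237 -0.905  0.353]
 [-0.519  0.426  0.742]
 [-0.821 -0.007 -0.57 ]]
hub pred [ 0.018 -0.008  1.   ]
```

View pics/flat.png

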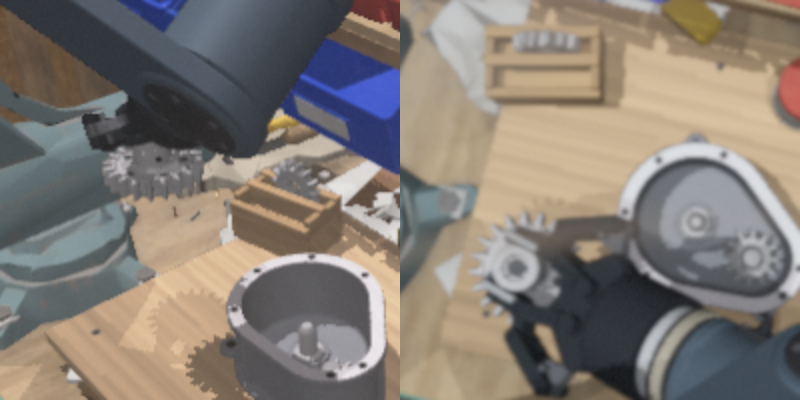

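The wheel is now hub up and level: top view hub at full‑image (179,274), the disc's teeth visible at its left, and the tool's body off to the lower right, clear of the case.

```bash
python3 - <<'E'
from h import *
W=cloud(dict(np.load("top1.npz")))
p=W[272:277,177:182].reshape(-1,3); print("hub top",np.nanmedian(p,0).round(4))
c=np.nanmedian(p,0)
d=np.hypot(W[...,0]-c[0],W[...,1]-c[1]); zt=c[2]-.040
m=(d<.046)&(d>.022)&(abs(W[...,2]-zt)<.006)&(W[...,1]>c[1]-.01)
q=W[m]; A=np.c_[q[:,0]-c[0],q[:,1]-c[1],np.ones(len(q))]; k,*_=np.linalg.lstsq(A,q[:,2],rcond=None)
print(len(q),"disc plane slopes deg",np.degrees(k[:2]).round(2),"z at centre",k[2].round(4))
m=(d<.018)&(abs(W[...,2]-c[2])<.003); print("hub top c",((W[m].min(0)+W[m].max(0))/2).round(4),W[m].mean(0).round(4))
E
```

```text
hub top [ 0.4251 -0.2775  0.2879]
433 disc plane slopes deg [-1.23  1.35] z at centre 0.2478
hub top c [ 0.4252 -0.2761  0.2879] [ 0.4261 -0.2758  0.2889]
```

```bash
python3 -m crank '[{"dp":[-0.3,0.4,-0.5],"angular":[0,0,0]},{"dp":[-0.3,0.4,-1],"angular":[0,0,0]},{"dp":[-0.2,0.3,-1],"angular":[0,0,0]},{"dp":[-0.2,0.25,-1],"angular":[0,0,0]},{"dp":[0,0,-1],"angular":[0,0,0]},{"dp":[0,0,-0.8],"angular":[0,0,0]},{"dp":[0,0,-0.4],"angular":[0,0,0]},{"dp":[0,0,0],"angular":[0,0,0]},{"dp":[0,0,0],"angular":[0,0,0]}]'
```

```text
t: 11.2
tcp_pos: [0.4037, -0.2213, 0.0997]
tool_rot: [-0.476, 0.747, 0.246, 0.394]
force: [0.5, -0.2, -5.3]
finger_gap: 0.371
gripper_force: 92.0
```

```bash
python3 -m crank '[{"dp":[0,0,-0.3],"angular":[0,0,0]},{"dp":[0,0,-0.05],"angular":[0,0,0]},{"dp":[0,0,0],"angular":[0,0,0]}]'; python3 -m crank '[{"dp":[0,0,-0.05],"angular":[0,0,0]},{"dp":[0,0,-0.02],"angular":[0,0,0]},{"dp":[0,0,0],"angular":[0,0,0]}]'
```

```text
t: 11.5
tcp_pos: [0.4033, -0.221, 0.0886]
tool_rot: [-0.475, 0.747, 0.246, 0.393]
force: [-0.3, 0.2, -6.2]
finger_gap: 0.371
gripper_force: 92.0
t: 11.8
tcp_pos: [0.4032, -0.2209, 0.0864]
tool_rot: [-0.475, 0.747, 0.246, 0.393]
force: [-0.3, 0.7, -5.7]
finger_gap: 0.372
gripper_force: 92.0
```

```bash
python3 -m crank '[{"dp":[0,0,-0.04],"angular":[0,0,0]},{"dp":[0,0,0],"angular":[0,0,0]}]';python3 -m crank '[{"dp":[0,0,-0.04],"angular":[0,0,0]},{"dp":[0,0,0],"angular":[0,0,0]}]'; python3 -m crank '[{"dp":[0,0,-0.03],"angular":[0,0,0]},{"dp":[0,0,0],"angular":[0,0,0]}]'
```

```text
t: 12.0
tcp_pos: [0.4032, -0.2209, 0.0851]
tool_rot: [-0.475, 0.747, 0.246, 0.393]
force: [-0.2, 1.1, -5.8]
finger_gap: 0.373
gripper_force: 92.0
t: 12.2
tcp_pos: [0.4032, -0.2208, 0.0844]
tool_rot: [-0.475, 0.747, 0.247, 0.394]
force: [-0.5, 0.3, -2.6]
finger_gap: 0.377
gripper_force: 92.2
t: 12.4
tcp_pos: [0.4032, -0.2207, 0.0843]
tool_rot: [-0.475, 0.747, 0.247, 0.394]
force: [-3.3, -1.9, 5.5]
finger_gap: 0.376
gripper_force: 92.6
```

```bash
python3 -m crank '[{"dp":[0,0,0],"angular":[0,0,0]},{"dp":[0,0,0],"angular":[0,0,0]},{"dp":[0,0,0],"angular":[0,0,0]},{"dp":[0,0,0],"angular":[0,0,0]},{"dp":[0,0,0],"angular":[0,0,0]}]' 0 && python3 -m crank '[{"dp":[-0.1,-0.2,0.4],"angular":[0,0,0]},{"dp":[-0.2,-0.4,0.8],"angular":[0,0,0]},{"dp":[-0.2,-0.4,0.9],"angular":[0,0,0]},{"dp":[-0.2,-0.4,0.9],"angular":[0,0,0]},{"dp":[-0.2,-0.4,0.9],"angular":[0,0,0]},{"dp":[-0.1,-0.2,0.5],"angular":[0,0,0]},{"dp":[0,0,0],"angular":[0,0,0]}]' ; cat > plan2.py <<'E'
from kin import *
from h import *
s=sense(); R0=R.from_quat(s['tool_rot']); x=s['tcp_pos']; print(s['t'],s['q'].round(2))
for az in(-60,-80,-100):
  f=np.radians(az); y=np.array([np.cos(f),np.sin(f),0]); z=np.array([0,0,-1.]); M=R.from_matrix(np.c_[np.cross(y,z),y,z])
  v=np.degrees((M*R0.inv()).as_rotvec()); q=s['q']; n=20; mx=0
  for k in range(1,n+1):
    qn,c=ik(x,R.from_rotvec(np.radians(v)*k/n)*R0,q); mx=max(mx,abs(qn-q).max(),c); q=qn
    if k in(5,10,15,20):print(az,k,q.round(2),"wr",fk(q,P)[2].round(2))
  print(az,"rotvec",v.round(2),"per row",(v/20).round(3),np.linalg.norm(v),"max",mx.round(3))
E
python3 plan2.py
```

```text
t: 12.9
tcp_pos: [0.4033, -0.2208, 0.083]
tool_rot: [-0.475, 0.747, 0.247, 0.393]
force: [-0.4, -0.3, -0.4]
finger_gap: 1.0
gripper_force: 0.0
t: 13.6
tcp_pos: [0.3731, -0.283, 0.2171]
tool_rot: [-0.476, 0.748, 0.244, 0.393]
force: [-0.2, 0.6, -0.4]
finger_gap: 0.998
gripper_force: 0.0
13.6 [-1.28  0.65  1.69  0.59  1.61  2.07]
-60 5 [-1.14  0.64  1.56  0.38  1.67  1.63] wr [ 0.35 -0.5   0.42]
-60 10 [-1.01  0.58  1.55  0.18  1.58  1.16] wr [ 0.41 -0.44  0.46]
-60 15 [-0.91  0.47  1.65  0.04  1.34  0.69] wr [ 0.42 -0.36  0.5 ]
-60 20 [-0.89  0.34  1.83 -0.    0.97  0.16] wr [ 0.37 -0.28  0.51]
-60 rotvec [-48.94 -52.11 130.85] per row [-2.447 -2.606  6.542] 149.10088609380557 max 0.12
-80 5 [-1.15  0.62  1.59  0.39  1.63  1.7 ] wr [ 0.34 -0.49  0.43]
-80 10 [-1.03  0.55  1.58  0.21  1.53  1.32] wr [ 0.39 -0.44  0.47]
-80 15 [-0.93  0.45  1.67  0.07  1.3   0.93] wr [ 0.41 -0.36  0.5 ]
-80 20 [-0.89  0.34  1.83 -0.    0.97  0.51] wr [ 0.37 -0.28  0.51]
-80 rotvec [-53.41 -39.95 113.55] per row [-2.67  -1.998  5.677] 131.68786936262083 max 0.093
-100 5 [-1.16  0.6   1.61  0.41  1.59  1.78] wr [ 0.33 -0.49  0.43]
-100 10 [-1.05  0.53  1.61  0.24  1.48  1.48] wr [ 0.38 -0.43  0.47]
-100 15 [-0.95  0.44  1.69  0.1   1.27  1.17] wr [ 0.39 -0.36  0.5 ]
-100 20 [-0.89  0.34  1.83 -0.    0.97  0.86] wr [ 0.37 -0.28  0.51]
-100 rotvec [-56.19 -28.38  95.86] per row [-2.81  -1.419  4.793] 114.68403662227983 max 0.067
```

```bash
python3 - <<'E'
from h import *
for n in("top","scene"):
    a=snap(n); np.savez(n+"2.npz",**a)
T=dict(np.load("top2.npz"));S=dict(np.load("scene2.npz")); 
W=cloud(T); c0=np.array([.395,-.237])
d=np.hypot(W[...,0]-c0[0],W[...,1]-c0[1])
m=(d<.03)&(abs(W[...,2]-.104)<.004); p=W[m]; print(len(p),"hub top",p.mean(0).round(4),((p.min(0)+p.max(0))/2).round(4), np.argwhere(m).mean(0)[::-1])
m=(d<.055)&(abs(W[...,2]-.064)<.005); p=W[m]; print(len(p),"disc",p.mean(0).round(4),((p.min(0)+p.max(0))/2).round(4),p.min(0),p.max(0))
A=np.c_[p[:,:2]-c0,np.ones(len(p))]; k,*_=np.linalg.lstsq(A,p[:,2],rcond=None); print("slopes deg",np.degrees(k[:2]).round(2),k[2].round(4))
u=T["image"][230:330,130:230]; cv2.imwrite("pics/laid.png",np.hstack([cv2.resize(u,(400,400),interpolation=cv2.INTER_CUBIC),cv2.resize(S["image"][130:230,130:230],(400,400))]))
E
```

```text
221 hub top [ 0.3937 -0.2343  0.103 ] [ 0.3938 -0.234   0.1032] [175.58823529 288.47058824]
783 disc [ 0.3937 -0.2357  0.0618] [ 0.3942 -0.2354  0.0637] [ 0.35132584 -0.27779495  0.05903008] [ 0.43705985 -0.19306221  0.06844761]
slopes deg [0.33 0.23] 0.0618
```

View pics/laid.png

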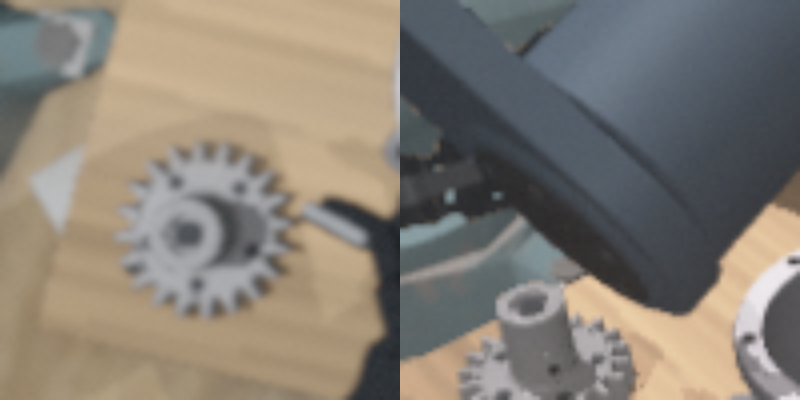

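```bash
python3 -m crank '[{"dp":[0,0,0],"angular":[-2.45,-2.61,6.54]},{"dp":[0,0,0],"angular":[-2.45,-2.61,6.54]},{"dp":[0,0,0],"angular":[-2.45,-2.61,6.54]},{"dp":[0,0,0],"angular":[-2.45,-2.61,6.54]},{"dp":[0,0,0],"angular":[-2.45,-2.61,6.54]},{"dp":[0,0,0],"angular":[-2.45,-2.61,6.54]},{"dp":[0,0,0],"angular":[-2.45,-2.61,6.54]},{"dp":[0,0,0],"angular":[-2.45,-2.61,6.54]},{"dp":[0,0,0],"angular":[-2.45,-2.61,6.54]},{"dp":[0,0,0],"angular":[-2.45,-2.61,6.54]},{"dp":[0,0,0],"angular":[-2.45,-2.61,6.54]},{"dp":[0,0,0],"angular":[-2.45,-2.61,6.54]},{"dp":[0,0,0],"angular":[-2.45,-2.61,6.54]},{"dp":[0,0,0],"angular":[-2.45,-2.61,6.54]},{"dp":[0,0,0],"angular":[-2.45,-2.61,6.54]},{"dp":[0,0,0],"angular":[-2.45,-2.61,6.54]},{"dp":[0,0,0],"angular":[-2.45,-2.61,6.54]},{"dp":[0,0,0],"angular":[-2.45,-2.61,6.54]},{"dp":[0,0,0],"angular":[-2.45,-2.61,6.54]},{"dp":[0,0,0],"angular":[-2.45,-2.61,6.54]}]'; python3 -m crank '[{"dp":[0,0,0],"angular":[0,0,0]},{"dp":[0,0,0],"angular":[0,0,0]},{"dp":[0,0,0],"angular":[0,0,0]}]'
```

```text
t: 15.7
tcp_pos: [0.3727, -0.2794, 0.2139]
tool_rot: [0.965, 0.26, -0.001, 0.001]
force: [0.4, 0.1, -0.3]
finger_gap: 0.995
gripper_force: 0.0
t: 16.0
tcp_pos: [0.3735, -0.2812, 0.2147]
tool_rot: [0.966, 0.257, -0.001, 0.001]
force: [-1.0, 0.5, 0.1]
finger_gap: 1.0
gripper_force: 0.0
```

The wheel lies flat on the board, hub up: hub top at top‑view (176,288), full ring of teeth visible. Now compute the tooth phases.

```bash
cat > phase.py <<'E'
from h import *
def prof(s,c,z,r,n=720,rs=None):
    T=np.linalg.inv(s["pose"]); t=np.arange(n)*2*np.pi/n
    X=np.c_[c[0]+r*np.cos(t),c[1]+r*np.sin(t),np.full(n,z)]
    uv,_=cv2.projectPoints(X,cv2.Rodrigues(T[:3,:3])[0],T[:3,3],np.array(s["mtx"]),np.array(s["dist"]))
    return t,cv2.remap(s["image"],uv[:,0,0].astype(np.float32)[None],uv[:,0,1].astype(np.float32)[None],cv2.INTER_CUBIC)[0].astype(float)
def phase(s,c,z,radii,k,f,tlim=None):
    out=[]
    for r in radii:
        t,I=prof(s,c,z,r); v=f(I); v=v-cv2.GaussianBlur(np.tile(v,3)[None],(0,0),720/k)[0][720:1440]
        w=np.ones_like(t) if tlim is None else tlim(t)
        F=(w*v*np.exp(-1j*k*t)).sum(); out.append((r,round(np.degrees(-np.angle(F))/k%(360/k),2),round(abs(F)/w.sum(),2)))
    return out   # azimuth of maximum of f (tooth), mod 360/k
if __name__=="__main__":
    T=dict(np.load("top2.npz")); tooth=lambda I:-(I[:,2]-I[:,0]) # grey vs tan
    for c in((.3938,-.2347),(.3942,-.2354),(.3932,-.2340)):
        print("wheel",c,phase(T,c,.064,(.037,.039,.041,.043),20,tooth))
    g=lambda I:I.sum(1)/3
    for n in("top0","top1"):
      T=dict(np.load(n+".npz"))
      for c in((.4253,-.4611),(.4253,-.4600),(.4263,-.4611)): print(n,"pinion",c,phase(T,c,.080,(.021,.023,.025,.027),12,g))
    S=dict(np.load("scene0.npz"))
E
python3 phase.py
```

```text
wheel (0.3938, -0.2347) [(0.037, np.float64(2.76), np.float64(4.37)), (0.039, np.float64(2.76), np.float64(6.96)), (0.041, np.float64(2.8), np.float64(7.49)), (0.043, np.float64(2.82), np.float64(5.5))]
wheel (0.3942, -0.2354) [(0.037, np.float64(2.89), np.float64(4.77)), (0.039, np.float64(2.83), np.float64(7.52)), (0.041, np.float64(2.85), np.float64(8.19)), (0.043, np.float64(2.88), np.float64(5.99))]
wheel (0.3932, -0.234) [(0.037, np.float64(2.51), np.float64(3.54)), (0.039, np.float64(2.59), np.float64(5.52)), (0.041, np.float64(2.72), np.float64(5.87)), (0.043, np.float64(2.8), np.float64(4.32))]
top0 pinion (0.4253, -0.4611) [(0.021, np.float64(23.38), np.float64(9.28)), (0.023, np.float64(23.24), np.float64(10.25)), (0.025, np.float64(23.16), np.float64(7.99)), (0.027, np.float64(22.98), np.float64(3.86))]
top0 pinion (0.4253, -0.46) [(0.021, np.float64(23.52), np.float64(6.76)), (0.023, np.float64(23.53), np.float64(8.06)), (0.025, np.float64(23.34), np.float64(6.95)), (0.027, np.float64(23.4), np.float64(4.12))]
top0 pinion (0.4263, -0.4611) [(0.021, np.float64(22.79), np.float64(6.41)), (0.023, np.float64(22.65), np.float64(7.36)), (0.025, np.float64(22.64), np.float64(6.26)), (0.027, np.float64(22.38), np.float64(3.56))]
top1 pinion (0.4253, -0.4611) [(0.021, np.float64(22.69), np.float64(6.81)), (0.023, np.float64(22.57), np.float64(7.19)), (0.025, np.float64(22.41), np.float64(5.01)), (0.027, np.float64(21.92), np.float64(1.92))]
top1 pinion (0.4253, -0.46) [(0.021, np.float64(21.68), np.float64(5.1)), (0.023, np.float64(21.77), np.float64(6.02)), (0.025, np.float64(21.63), np.float64(5.07)), (0.027, np.float64(21.59), np.float64(2.82))]
top1 pinion (0.4263, -0.4611) [(0.021, np.float64(21.25), np.float64(5.4)), (0.023, np.float64(21.04), np.float64(5.6)), (0.025, np.float64(20.76), np.float64(3.91)), (0.027, np.float64(20.01), np.float64(1.79))]
```

```bash
python3 - <<'E'
from h import *
T=dict(np.load("top0.npz")); g=cv2.cvtColor(T["image"],cv2.COLOR_BGR2GRAY)
def blob(u,v,h,lo,hi,area):
    f=8; c=cv2.resize(g[v-h:v+h,u-h:u+h],None,fx=f,fy=f,interpolation=cv2.INTER_CUBIC); out=[]
    for th in range(lo,hi,10):
        n,l,st,ce=cv2.connectedComponentsWithStats((c>th).astype(np.uint8)); k=l[h*f,h*f]
        if k==0: continue
        A=st[k,4]/f/f
        if area[0]<A<area[1]: out.append((th,round(A,1),*(np.array(ce[k])+.5)/f-.5+np.array([u-h,v-h])))
    return out
for name,a in(("stub",blob(268,251,9,120,240,(6,120))),("pinion",blob(296,268,9,120,240,(20,120)))):
    for o in a: print(name,o[:2],np.round(o[2:],2),ray(T,[o[2:]],.092)[0].round(4))
E
```

```text
stub (140, np.float64(22.8)) [267.37 250.54] [ 0.4602 -0.4081  0.092 ]
stub (150, np.float64(15.1)) [267.47 250.53] [ 0.4603 -0.4083  0.092 ]
stub (160, np.float64(8.9)) [267.53 250.53] [ 0.4603 -0.4084  0.092 ]
pinion (140, np.float64(57.2)) [295.58 268.58] [ 0.4242 -0.4616  0.092 ]
pinion (150, np.float64(48.3)) [295.51 268.58] [ 0.4242 -0.4614  0.092 ]
pinion (160, np.float64(39.8)) [295.45 268.6 ] [ 0.4242 -0.4613  0.092 ]
pinion (170, np.float64(28.8)) [295.3  268.72] [ 0.424 -0.461  0.092]
```

```bash
python3 -m crank '[{"dp":[0.34,0.77,-0.4],"angular":[0,0,0]},{"dp":[0.34,0.77,-0.6],"angular":[0,0,0]},{"dp":[0,0,-1],"angular":[0,0,0]},{"dp":[0,0,-0.6],"angular":[0,0,0]},{"dp":[0,0,-0.1],"angular":[0,0,0]},{"dp":[0,0,0],"angular":[0,0,0]},{"dp":[0,0,0],"angular":[0,0,0]}]'
```

```text
t: 16.7
tcp_pos: [0.3943, -0.2356, 0.1347]
tool_rot: [0.966, 0.257, -0.001, 0.003]
force: [0.1, -0.1, 1.2]
finger_gap: 1.0
gripper_force: 0.0
```

```bash
python3 -m crank '[{"dp":[0,0,-0.8],"angular":[0,0,0]},{"dp":[0,0,-0.8],"angular":[0,0,0]},{"dp":[0,0,-0.45],"angular":[0,0,0]},{"dp":[0,0,-0.1],"angular":[0,0,0]},{"dp":[0,0,0],"angular":[0,0,0]},{"dp":[0,0,0],"angular":[0,0,0]}]' && python3 -m crank '[{"dp":[0,0,0],"angular":[0,0,0]},{"dp":[0,0,0],"angular":[0,0,0]},{"dp":[0,0,0],"angular":[0,0,0]},{"dp":[0,0,0],"angular":[0,0,0]},{"dp":[0,0,0],"angular":[0,0,0]},{"dp":[0,0,0],"angular":[0,0,0]},{"dp":[0,0,0],"angular":[0,0,0]}]' 1 70; python3 - <<'E'
from h import *
s=sense(); print(s['q'].round(3),s['tool_rot'],s['tcp_pos'],s['ft_torque'].round(2))
E
```

```text
t: 17.3
tcp_pos: [0.3943, -0.2354, 0.0705]
tool_rot: [0.966, 0.257, -0.0, 0.003]
force: [0.4, -0.2, 0.5]
finger_gap: 1.0
gripper_force: 0.0
t: 18.0
tcp_pos: [0.3941, -0.2352, 0.0703]
tool_rot: [0.966, 0.258, -0.001, 0.003]
force: [-0.1, 0.1, 6.1]
finger_gap: 0.377
gripper_force: 68.9
[-0.78   0.601  1.979 -0.007  0.557  0.276] [ 9.66250764e-01  2.57588197e-01 -5.35113765e-04  2.73791685e-03] [ 0.39411298 -0.23521029  0.0702812 ] [ 0.05  0.04 -0.05]
```

```bash
python3 -m crank '[{"dp":[0,0,0.4],"angular":[0,0,0]},{"dp":[0,0,0.9],"angular":[0,0,0]},{"dp":[0,0,1],"angular":[0,0,0]},{"dp":[0,0,1],"angular":[0,0,0]},{"dp":[0,0,0.7],"angular":[0,0,0]},{"dp":[0.3,-0.8,0],"angular":[0,0,-1.5]},{"dp":[0.4,-1,0],"angular":[0,0,-1.5]},{"dp":[0.4,-1,0],"angular":[0,0,-1.5]},{"dp":[0.4,-1,0],"angular":[0,0,-1.5]},{"dp":[0.4,-1,0],"angular":[0,0,-1.5]},{"dp":[0.3,-0.97,0],"angular":[0,0,-1.2]},{"dp":[0,0,0],"angular":[0,0,0]},{"dp":[0,0,0],"angular":[0,0,0]},{"dp":[0,0,0],"angular":[0,0,0]}]'; python3 - <<'E'
from h import *
from scipy.spatial.transform import Rotation as R
s=sense(); M=R.from_quat(s['tool_rot']).as_matrix(); M0=R.from_quat([.96625,.257588,-.000535,.002738]).as_matrix()
print("yaw change",np.degrees(np.arctan2(M[1,1],M[0,1])-np.arctan2(M0[1,1],M0[0,1])).round(2),"tz",M[:,2].round(4),s['tcp_pos'].round(4),s['force'].round(1))
for n in("top","scene"): np.savez(n+"3.npz",**snap(n))
T=dict(np.load("top3.npz"));S=dict(np.load("scene3.npz"))
cv2.imwrite("pics/above.png",np.hstack([cv2.resize(T["image"][200:320,200:320],(400,400)),cv2.resize(S["image"][120:280,180:340],(400,400))]))
E
```

```text
t: 19.4
tcp_pos: [0.4584, -0.4058, 0.1881]
tool_rot: [0.983, 0.184, -0.002, -0.0]
force: [-0.6, 0.6, -4.8]
finger_gap: 0.379
gripper_force: 70.9
yaw change -8.69 tz [-0.0044 -0.     -1.    ] [ 0.4584 -0.4058  0.1881] [-0.6  0.6 -4.8]
```

View pics/above.png

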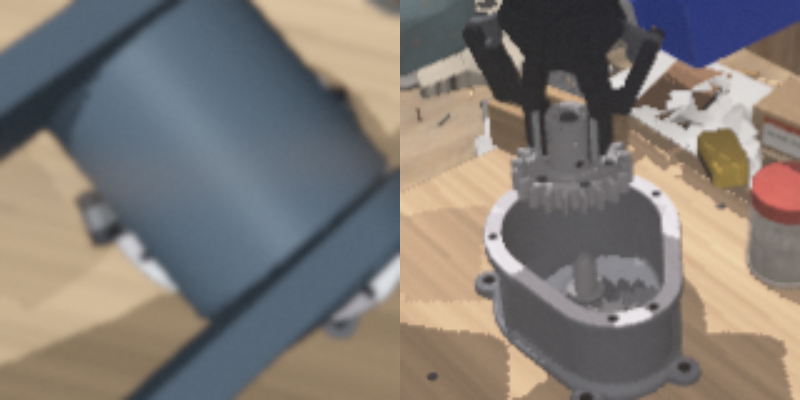

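The scene view shows the wheel level above the case, hub hole at (248,165), stub tip at about (255,223). I check the alignment with rays from that view too.

```bash
python3 - <<'E'
from h import *
S=dict(np.load("scene3.npz"))
W=cloud(S)
c=np.array([.4584,-.4058]); d=np.hypot(W[...,0]-c[0],W[...,1]-c[1])
m=(d<.022)&(abs(W[...,2]-.222)<.0025); p=W[m]; print("hub top",len(p),((p.min(0)+p.max(0))/2).round(4),p.mean(0).round(4), np.argwhere(m).mean(0)[::-1].round(1))
m=(d<.055)&(abs(W[...,2]-.182)<.003); p=W[m]; print("disc top",len(p),((p.min(0)+p.max(0))/2).round(4),p.min(0).round(4),p.max(0).round(4))
print("rays hub",ray(S,[(248,165.2)],.222).round(4),"stub",ray(S,[(254.8,222.8)],.092).round(4))
S0=dict(np.load("scene0.npz")); g=cv2.cvtColor(S0["image"],cv2.COLOR_BGR2GRAY)
W0=cloud(S0); d=np.hypot(W0[...,0]-.46,W0[...,1]+.409); m=(d<.02)&(W0[...,2]>.089)&(W0[...,2]<.096); p=W0[m]; print("stub tip scene",len(p),p.mean(0).round(4),np.argwhere(m).mean(0)[::-1].round(1))
big=cv2.resize(S["image"][145:245,215:295],None,fx=6,fy=6,interpolation=cv2.INTER_CUBIC); cv2.imwrite("pics/zoom.png",big)
E
```

```text
hub top 179 [ 0.4586 -0.4065  0.222 ] [ 0.4573 -0.4046  0.222 ] [245.8 165.9]
disc top 502 [ 0.4586 -0.4062  0.182 ] [ 0.4161 -0.4493  0.179 ] [ 0.5012 -0.363   0.185 ]
rays hub [[ 0.4609 -0.4066  0.222 ]] stub [[ 0.462 -0.413  0.092]]
stub tip scene 26 [ 0.4604 -0.4103  0.0916] [253.2 223. ]
```

View pics/zoom.png

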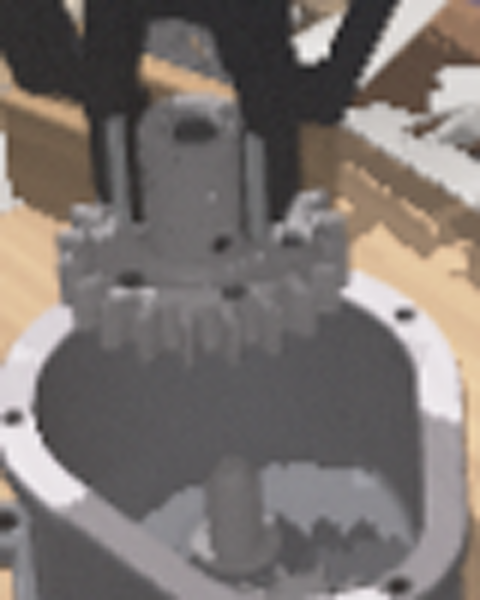

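```bash
python3 -m crank '[{"dp":[0.07,-0.1,0],"angular":[0,0,0]},{"dp":[0,0,-0.6],"angular":[0,0,0]},{"dp":[0,0,-0.8],"angular":[0,0,0]},{"dp":[0,0,-0.7],"angular":[0,0,0]},{"dp":[0,0,-0.2],"angular":[0,0,0]},{"dp":[0,0,0],"angular":[0,0,0]},{"dp":[0,0,0],"angular":[0,0,0]},{"dp":[0,0,0],"angular":[0,0,0]}]'; python3 -m crank '[{"dp":[0,0,-0.15],"angular":[0,0,0]},{"dp":[0,0,-0.1],"angular":[0,0,0]},{"dp":[0,0,0],"angular":[0,0,0]}]'
```

```text
t: 20.3
tcp_pos: [0.4625, -0.4117, 0.1221]
tool_rot: [0.983, 0.184, -0.0, 0.003]
force: [0.0, -0.4, -6.4]
finger_gap: 0.379
gripper_force: 71.1
t: 20.6
tcp_pos: [0.4614, -0.4105, 0.1127]
tool_rot: [0.983, 0.184, -0.001, 0.001]
force: [-0.9, 0.0, -5.1]
finger_gap: 0.378
gripper_force: 71.1
```

```bash
python3 -m crank '[{"dp":[-0.04,0.06,0],"angular":[0,0,0]},{"dp":[0,0,0],"angular":[0,0,0]},{"dp":[0,0,0],"angular":[0,0,0]}]'; python3 -m crank '[{"dp":[0,0,-0.08],"angular":[0,0,0]},{"dp":[0,0,-0.07],"angular":[0,0,0]},{"dp":[0,0,0],"angular":[0,0,0]}]'
```

```text
t: 20.9
tcp_pos: [0.4605, -0.4089, 0.1131]
tool_rot: [0.983, 0.184, -0.001, 0.002]
force: [0.6, 0.5, -6.1]
finger_gap: 0.378
gripper_force: 71.1
t: 21.2
tcp_pos: [0.4604, -0.4088, 0.1081]
tool_rot: [0.983, 0.183, -0.001, 0.002]
force: [-0.2, -0.1, -6.0]
finger_gap: 0.38
gripper_force: 71.1
```

```bash
python3 -m crank '[{"dp":[0,0,-0.06],"angular":[0,0,0]},{"dp":[0,0,-0.05],"angular":[0,0,0]},{"dp":[0,0,0],"angular":[0,0,0]}]';  python3 -m crank '[{"dp":[0,0,-0.06],"angular":[0,0,0]},{"dp":[0,0,0],"angular":[0,0,0]}]'; python3 -m crank '[{"dp":[0,0,-0.06],"angular":[0,0,0]},{"dp":[0,0,0],"angular":[0,0,0]}]'; python3 -c "
from station import sense
print(sense()['ft_torque'])"
```

```text
t: 21.5
tcp_pos: [0.4604, -0.409, 0.105]
tool_rot: [0.983, 0.184, -0.001, 0.002]
force: [0.2, 0.1, -5.2]
finger_gap: 0.38
gripper_force: 71.1
t: 21.7
tcp_pos: [0.4605, -0.4089, 0.1033]
tool_rot: [0.983, 0.184, -0.001, 0.002]
force: [0.2, -0.5, -4.9]
finger_gap: 0.384
gripper_force: 71.1
t: 21.9
tcp_pos: [0.4604, -0.4089, 0.1015]
tool_rot: [0.983, 0.184, -0.001, 0.002]
force: [0.1, -0.7, -4.8]
finger_gap: 0.381
gripper_force: 71.1
[-0.04133995 -0.04220143  0.01042951]
```

```bash
python3 -m crank '[{"dp":[0,0,-0.08],"angular":[0,0,0]},{"dp":[0,0,-0.08],"angular":[0,0,0]},{"dp":[0,0,0],"angular":[0,0,0]}]';  python3 -m crank '[{"dp":[0,0,-0.1],"angular":[0,0,0]},{"dp":[0,0,-0.08],"angular":[0,0,0]},{"dp":[0,0,0],"angular":[0,0,0]}]'
```

```text
t: 22.2
tcp_pos: [0.4604, -0.409, 0.0965]
tool_rot: [0.983, 0.184, -0.001, 0.002]
force: [-0.4, -1.1, -6.3]
finger_gap: 0.379
gripper_force: 71.1
t: 22.5
tcp_pos: [0.4604, -0.409, 0.0911]
tool_rot: [0.983, 0.184, -0.001, 0.002]
force: [0.5, -0.7, -6.2]
finger_gap: 0.378
gripper_force: 71.1
```

```bash
python3 -c "
from station import sense
s=sense();print(s['ft_torque'],s['q'])"
```

```text
[-0.03795566 -0.0684239  -0.04641626] [-0.90566359  0.69544377  1.5678366  -0.00491876  0.87644729  0.29913899]
```

```bash
python3 -m crank '[{"dp":[0,0,-0.08],"angular":[0,0,0]},{"dp":[0,0,-0.08],"angular":[0,0,0]},{"dp":[0,0,0],"angular":[0,0,0]}]';  python3 -m crank '[{"dp":[0,0,-0.05],"angular":[0,0,0]},{"dp":[0,0,0],"angular":[0,0,0]}]';  python3 -m crank '[{"dp":[0,0,-0.05],"angular":[0,0,0]},{"dp":[0,0,0],"angular":[0,0,0]}]'
```

```text
t: 22.8
tcp_pos: [0.4604, -0.409, 0.0863]
tool_rot: [0.983, 0.183, -0.001, 0.002]
force: [-0.5, 0.1, -5.5]
finger_gap: 0.383
gripper_force: 71.1
t: 23.0
tcp_pos: [0.4605, -0.409, 0.085]
tool_rot: [0.983, 0.184, -0.001, 0.002]
force: [-0.8, 0.7, -5.7]
finger_gap: 0.385
gripper_force: 71.1
t: 23.2
tcp_pos: [0.4606, -0.4091, 0.0844]
tool_rot: [0.983, 0.184, -0.001, 0.002]
force: [-1.5, 0.6, 0.1]
finger_gap: 0.375
gripper_force: 71.7
```

Contact is exactly at the home height (0.0844 against 0.0843 predicted). Press a touch more to seat it, then release partially and withdraw straight up.

```bash
python3 -m crank '[{"dp":[0,0,-0.04],"angular":[0,0,0]},{"dp":[0,0,0],"angular":[0,0,0]}]'; python3 -m crank '[{"dp":[0,0,0],"angular":[0,0,0]},{"dp":[0,0,0],"angular":[0,0,0]},{"dp":[0,0,0],"angular":[0,0,0]},{"dp":[0,0,0],"angular":[0,0,0]}]' 0.4 && python3 -m crank '[{"dp":[0,0,0.2],"angular":[0,0,0]},{"dp":[0,0,0.5],"angular":[0,0,0]},{"dp":[0,0,0.9],"angular":[0,0,0]},{"dp":[0,0,1],"angular":[0,0,0]},{"dp":[0,0,1],"angular":[0,0,0]},{"dp":[0,0,1],"angular":[0,0,0]},{"dp":[-0.5,0.9,1],"angular":[0,0,0]},{"dp":[-0.5,0.9,1],"angular":[0,0,0]},{"dp":[-0.5,0.9,0],"angular":[0,0,0]},{"dp":[-0.5,0.9,0],"angular":[0,0,0]},{"dp":[-0.5,0.9,0],"angular":[0,0,0]},{"dp":[0,0,0],"angular":[0,0,0]},{"dp":[0,0,0],"angular":[0,0,0]}]'; python3 - <<'E'
from h import *
for n in("top","scene"): np.savez(n+"4.npz",**snap(n))
T=dict(np.load("top4.npz"));S=dict(np.load("scene4.npz")); W=cloud(T)
c=np.array([.4603,-.4085]); d=np.hypot(W[...,0]-c[0],W[...,1]-c[1])
m=(d<.022)&(abs(W[...,2]-.118)<.006); p=W[m]; print("hub top",len(p),((p.min(0)+p.max(0))/2).round(4),np.median(p,0).round(4))
m=(d<.043)&(d>.02)&(abs(W[...,2]-.078)<.008); p=W[m]; A=np.c_[p[:,:2]-c,np.ones(len(p))]; k,*_=np.linalg.lstsq(A,p[:,2],rcond=None); print("disc",len(p),np.degrees(k[:2]).round(2),k[2].round(4))
cv2.imwrite("pics/final.png",np.hstack([cv2.resize(T["image"][210:310,220:340],(480,400),interpolation=cv2.INTER_CUBIC),cv2.resize(S["image"][160:300,190:300],(314,400))]))
E
```

```text
t: 23.4
tcp_pos: [0.4607, -0.4091, 0.0843]
tool_rot: [0.983, 0.184, -0.001, 0.002]
force: [-2.4, 2.4, 7.0]
finger_gap: 0.377
gripper_force: 72.5
t: 23.8
tcp_pos: [0.4607, -0.4092, 0.0825]
tool_rot: [0.983, 0.184, -0.001, 0.002]
force: [1.0, -0.7, -1.1]
finger_gap: 0.6
gripper_force: 0.0
t: 25.1
tcp_pos: [0.3857, -0.274, 0.2819]
tool_rot: [0.983, 0.184, -0.0, 0.003]
force: [-1.3, 0.3, -0.1]
finger_gap: 0.6
gripper_force: 0.0
hub top 233 [ 0.4608 -0.4084  0.1162] [ 0.4608 -0.4075  0.1166]
disc 902 [-0.44 -0.13] 0.0751
```

View pics/final.png

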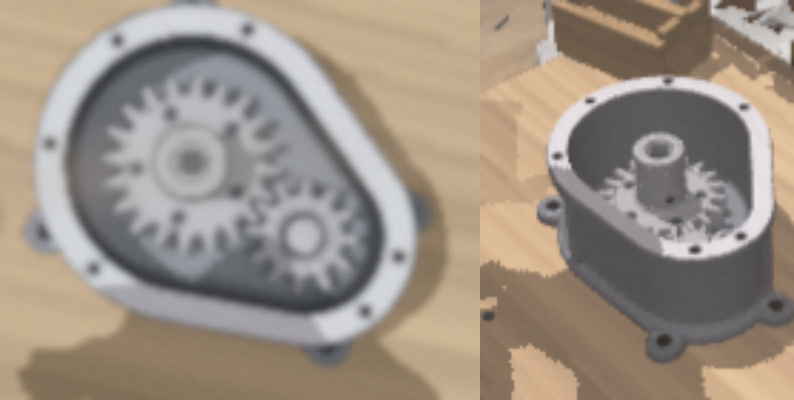

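The wheel sits flat on its shaft at (0.461,-0.408), hub up (crop (190,162)). Its teeth mesh with the pinion's at crop (270,215), the hub top is at the home height, and the robot is clear.

```bash
python3 -c "
from station import order
print(order.sign_off())"
```

```text
the job is handed in; nothing more can be done
None
```

The gearwheel is fitted in the case, hub up, meshed with the pinion and flat on the shoulder. I laid it on the board and re-gripped it by the hub on the way, then withdrew the arm and handed the job in at about 25 s.

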